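# Rock the stuck lift rod free and hang it in the twin guide

### The job

The tester's lift rod is stuck in its white dock: rock its handle over to one side and then to the other until both grey retaining pads have been pushed back clear of its collar, then pull it straight up out of the dock. Thread it from above, tip down, through both eyes of the aluminium guide bracket until its collar rests on the upper eye, and let go of it there. Do not disturb the bottle, the beaker or the dish.

Things in the scene. Friction and masses are not known exactly. Their poses are not given: they have to be found in the camera images.
- rod: Loose lift rod, 167 mm long, 0.2-0.4 kg, upright in the dock at first. Origin: centre of its lower tip; z runs up to the handle. Steel shaft 14 mm thick (last 8 mm taper to 9); disc collar 32 mm wide from 75 to 81 mm above the tip; 14 mm neck; square black handle 26 x 26 mm from 112 to 167 mm, faces square to x and y. Both pads lie over the collar, so a straight pull only jams it.
- rod_collar (a point): Centre of the underside of the rod's collar, 75 mm above its tip; the face that must rest on the upper eye.
- dock: Fixed white dock, 70 x 150 mm (x, y), 110 mm high. Origin: centre of its underside, z up. Two towers, inner faces 28 mm from the middle in +y and -y, each hold a grey sliding pad (28 mm wide, 90 to 104 mm above the bench) under a clear cover. Steel bars at the collar's height, 18.5 mm from the middle in +x and -x, stop leaning along x: the rod rocks only along the dock's y.
- pad_plus (a joint): Travel (m) of the pad on the dock's +y side: 0 = in, against the neck; 0.014 = fully back. Stiff friction slide (9 N), no spring: it stays where the rod pushes it. The collar passes with the pad back 0.0085; 0.0115 leaves play. The pad is 91 mm above the tip, so 0.0115 takes a lean of 0.13 rad or more: handle centre about 20 mm to the side, push about 6 N.
- pad_minus (a joint): The same for the pad on the dock's -y side; it moves out towards the dock's -y.
- rod_grip (a point): Centre of the rod's handle, 139.5 mm above its tip (about 145 mm above the bench in the dock). Pushed along the dock's y, the rod leans about its tip and its neck shoves that side's pad outwards; let go, it stays roughly where it leans. The handle's underside is 118 mm above the bench.
- pocket (a point): Centre of the floor of the dock's round pocket, 6 mm above the bench, on the dock's z axis; 18 mm wide, 12 mm deep. The rod's tip stands in it.
- guide: Fixed guide bracket: white base plate 130 x 100 x 12 mm, an aluminium upright 35 mm from the origin on its -x side, and two level ears 56 x 56 x 8 mm, one above the other, each with a vertical round hole (eye) 21 mm wide. Origin: on the bench, on the common axis of the eyes; z up. Nothing of it is higher than 95 mm.
- eye_top (a point): Centre of the upper eye, on the ear's upper face, 95 mm above the bench.
- eye_low (a point): Centre of the lower eye, on the ear's upper face, 45 mm above the bench. With the collar on the upper eye the rod's tip hangs 25 mm below this point.
- bottle: Bystander: white plastic bottle with a blue cap, 64 mm wide, 120 mm high, loose. Origin at the centre of its underside.
- beaker: Bystander: open glass beaker, 70 mm wide, 85 mm high, loose. Origin at the centre of its underside.
- dish: Bystander: shallow glass dish, 100 mm wide, 18 mm high, loose. Origin at the centre of its underside.
Not all that is in view belongs to the job. Leave any turquoise or yellow look-alike of the rod alone.

How it is judged:
By the outcome, as a careful person would: the job done as asked, in the order asked, and still so for the second after the job is handed in, with the robot touching nothing.
It also fails if it takes over 72 s, if anything falls off the work surface, if the arm or the gripper's body presses on something with over 40 N, if the wrist force passes 120 N, or if a joint passes its speed limit or range.

### The arm

A 7-joint arm with a two-finger parallel gripper is mounted at the origin on the work surface. World frame = base frame: x ahead of the robot, y to its left, z up, the work surface at z = 0. Lengths are in m, angles in rad, forces in N, time in s.
With the tool pointing down it reaches from about 0.4 to 0.85 m from the base axis. Payload 10.4 kg.
Tool frame: the origin (TCP) lies at the centre of the arm's flange, where the gripper is bolted on; the fingertips stand 182 mm ahead of it and the grasp point (between the pads) lies 164 mm ahead of it; z points along the fingers, y is the line along which they close (so a half turn about z gives the same grasp; the last joint's range is limited). The gripper opens to 87 mm and grips with 3 to 60 N. Pads are 19 mm wide; open, the fingers measure 117 mm over their backs; the gripper's body (75 mm by 190 mm) begins 51 mm behind the grasp point.
Start: joints at [1.266, 0.332, -0.065, 1.46, 0.022, 1.35, -0.088], TCP at [0.174, -0.6, 0.405] pointing down, gripper open.
Joint ranges: [-2.6, 2.6], [-0.5, 2.12], [-1.47, 1.34], [0.16, 2.42], [-1.27, 4.41], [0.06, 2.06], [-2.6, 2.6]. Speed limits (rad/s): [2.22, 2.22, 2.79, 2.79, 3.14, 3.14, 3.14].

### API

Orientations are given as a unit quaternion [x, y, z, w].
In Python, from bench import r, eyes, job gives the robot as it stands. The module is installed in compiled form; this text tells all that it offers.
- The arm moves only by the shell command python3 -m inch 'ROWS' [OPENING] [FORCE]. ROWS is JSON, a list of rows, each a list of 6 numbers: the shift along the tool's x, y, z normalised to -1 to 1, where 1 is 4 cm, then the turn, a rotation vector about the tool's x, y, z normalised to -1 to 1, where 1 is 0.12 rad. In form: [[x, y, z, wx, wy, wz], ...]. A call has exactly 5 rows; each row shifts and turns the commanded pose from where the row before left it, along the tool's axes as they then stand; what a row does not reach is not made up. A row lasts 1/12 s, in which the tool goes at most 41.7 mm and 7.16 degrees, less where a joint would pass 70% of its speed; a pose out of reach is approached as far as the arm can. A call with a number of a shift or a turn outside -1 to 1 is refused whole. A call with a gripper value outside its range is refused whole. OPENING is the gripper command: -1 is shut, 1 is fully open, values between are in proportion, set as the call begins (- or left out, the last holds). The fingers move at their own pace and stop on an object; FORCE is the grip in N (left out, the last holds). Time passes only in rows, so rows that do not move let the fingers close, or fill a call up. It gives the time, the measured TCP pose, the force, the opening and the grip force at its end, in the units of the state.
- r.read_state(): the state, without advancing time (a new reading comes with each control period).
- eyes.camera(name): name is "side" or "top" or "wrist"; returns a dict with "pixels" (384x512x3 uint8, red, green, blue), "fx", "fy", "cx", "cy" (pixels), "extrinsics" (4x4, takes a point from camera to world coordinates). Camera axes: x right, y down, z forward; pixel columns grow to the right and rows downward; lengths in m; the calibration is good to about 2 mm. A picture is of the moment at which its call begins. There is no depth.
- job.close_job(): hands the job in; it is judged then, once.
The state is a dict: "time": time; "joint_positions": joint angles; "joint_vel": joint speeds; "joint_torque": joint torques, N m; "ee_pos": TCP position; "eef_rot": TCP orientation; "ft_force": force on the tool from outside, world axes, zero at the start; "torque": the same for the moment, N m; "width": finger opening in m; "grip_force": force on a finger pad.
Only numpy, scipy, OpenCV 4.12 (cv2) and the standard library are available. Lean on these libraries where they do the work, as an engineer would, in place of code of your own. Each camera call takes 0.05 s, during which the arm holds its last target. There are 200 camera calls.

## Working session

There is one attempt and no reset: what is moved stays moved. The work goes in short steps, Python scripts to look and compute and a shell command to move; the robot and the scene stay as the last step left them, time stands still between calls to the robot, and variables do not carry over. Pictures are saved under pics/ and viewed, at most 12 in all, crops included, and the job is handed in when it is done.

```bash
mkdir -p pics; ls
python3 - <<'E'
from bench import r,eyes
import cv2,numpy as np
s=r.read_state();print(s)
ims=[]
for n in ("side","top"):
    c=eyes.camera(n);print(n,c['fx'],c['cx'],c['cy'],np.round(c['extrinsics'],4).tolist())
    cv2.imwrite(f"pics/{n}0.png",c['pixels'][:,:,::-1]); ims.append(c['pixels'][:,:,::-1])
cv2.imwrite("pics/both0.png",cv2.resize(np.vstack(ims),None,fx=.78,fy=.78))
E
```

```text
pics
{'time': 0.0, 'joint_positions': array([ 1.26643813,  0.33282834, -0.06470761,  1.46096251,  0.02160097,
        1.34989588, -0.08849234]), 'joint_vel': array([-1.77860860e-04,  1.09145274e-03,  3.75829118e-04, -5.49330434e-04,
        1.27395938e-03,  2.01673102e-03, -4.83255681e-05]), 'joint_torque': array([ 9.29881111e-06, -6.23253679e+01,  2.46242451e-02, -3.89898491e+01,
       -6.12919056e-02,  3.97297984e-02,  1.58205298e-04]), 'ee_pos': array([ 0.17374819, -0.60021716,  0.40397085]), 'eef_rot': array([ 9.90090137e-01,  1.40431593e-01, -1.30341245e-04, -6.86975897e-04]), 'ft_force': array([ 0.13413759, -0.34277331,  0.1226352 ]), 'torque': array([-0.00521589, -0.0025436 ,  0.03598671]), 'grip_force': 0.0, 'width': 0.08716669027774109}
side 358.5264776326868 249.8801643197727 188.30356523435537 [[-0.9559, -0.1855, 0.2279, 0.3318], [-0.2936, 0.5723, -0.7657, 0.8], [0.0116, -0.7988, -0.6015, 0.7645], [0.0, 0.0, 0.0, 1.0]]
top 361.1319556414616 256.09306745285284 192.35879738860203 [[0.0245, -0.9974, 0.0683, 0.5036], [-0.9997, -0.0245, 0.0014, -0.02], [0.0003, -0.0683, -0.9977, 1.4315], [0.0, 0.0, 0.0, 1.0]]
```

View pics/side0.png

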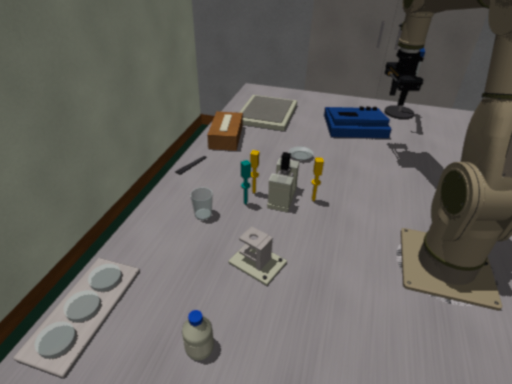

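View pics/top0.png

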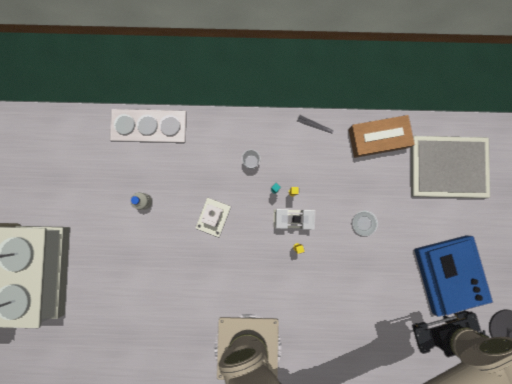

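The black-handled rod in the white dock is at top (296,219) and side (285,160). Its look-alikes are turquoise at top (276,188) and yellow at (294,191) and (299,249). The guide is at (212,217), the dish at (364,224), the beaker at (251,161) and the bottle at (140,201). I'll confirm this with one enlarged crop and measure.

```bash
cat > h.py <<'E'
from bench import r,eyes
import cv2,numpy as np
from scipy.spatial.transform import Rotation as R
def ray(c,u,v):
    E=c['extrinsics'];d=E[:3,:3]@np.array([(u-c['cx'])/c['fx'],(v-c['cy'])/c['fy'],1]);return E[:3,3],d
def onz(c,u,v,z):
    o,d=ray(c,u,v);return o+d*(z-o[2])/d[2]
def proj(c,p):
    E=c['extrinsics'];q=E[:3,:3].T@(np.array(p)-E[:3,3]);return np.array([c['fx']*q[0]/q[2]+c['cx'],c['fy']*q[1]/q[2]+c['cy']])
def blobs(m,a=15):
    n,l,s,ce=cv2.connectedComponentsWithStats(m.astype(np.uint8));return [(np.round(ce[i],1).tolist(),s[i].tolist()) for i in range(1,n) if s[i][4]>=a]
E
python3 - <<'E'
from h import *
t=eyes.camera("top");s=eyes.camera("side")
a=cv2.resize(t['pixels'][150:270,180:340],None,fx=5,fy=5,interpolation=cv2.INTER_CUBIC)[:300*2]
b=cv2.resize(s['pixels'][140:290,190:340],None,fx=4,fy=4,interpolation=cv2.INTER_CUBIC)
cv2.imwrite("pics/ct.png",a[:,:,::-1]);cv2.imwrite("pics/cs.png",b[:,:,::-1])
for n,c in(("top",t),("side",s)):
    p=c['pixels'].astype(int);hsv=cv2.cvtColor(c['pixels'],cv2.COLOR_RGB2HSV)
    roi=np.zeros(p.shape[:2],bool)
    if n=="top": roi[200:240,270:325]=1
    else: roi[145:180,270:300]=1
    print(n,"black",blobs((p.max(2)<50)&roi))
    y=(hsv[...,0]>15)&(hsv[...,0]<32)&(hsv[...,1]>170)&(hsv[...,2]>90)
    print("yellow",blobs(y,8)); q=(hsv[...,0]>80)&(hsv[...,0]<98)&(hsv[...,1]>150);print("turq",blobs(q,8))
    if n=="top":
        for nm,rr in(("dock",(200,240,265,325)),("guide",(190,245,190,235))):
            m=np.zeros(p.shape[:2],bool);m[rr[0]:rr[1],rr[2]:rr[3]]=1
            w=m&(p.min(2)>150)
            cs,_=cv2.findContours(w.astype(np.uint8),0,1)
            print(nm,blobs(w),[cv2.minAreaRect(k) for k in cs if cv2.contourArea(k)>40])
E
```

```text
top black [([296.0, 218.9], [293, 216, 7, 6, 32])]
yellow [([293.5, 190.8], [290, 188, 8, 7, 47]), ([298.2, 248.0], [294, 244, 9, 9, 58])]
turq [([275.0, 187.8], [272, 184, 8, 8, 43])]
dock [([295.9, 219.0], [265, 200, 60, 40, 1836])] [((294.5, 219.5), (39.0, 59.0), 90.0)]
guide [([211.9, 216.6], [190, 190, 45, 55, 2329])] [((212.0, 217.0), (54.0, 44.0), 90.0)]
side black [([285.2, 162.2], [281, 153, 10, 21, 149])]
yellow [([253.9, 166.2], [251, 150, 8, 43, 186]), ([316.8, 173.9], [312, 158, 12, 43, 223])]
turq [([245.4, 175.6], [241, 161, 9, 42, 205])]
```

View pics/ct.png

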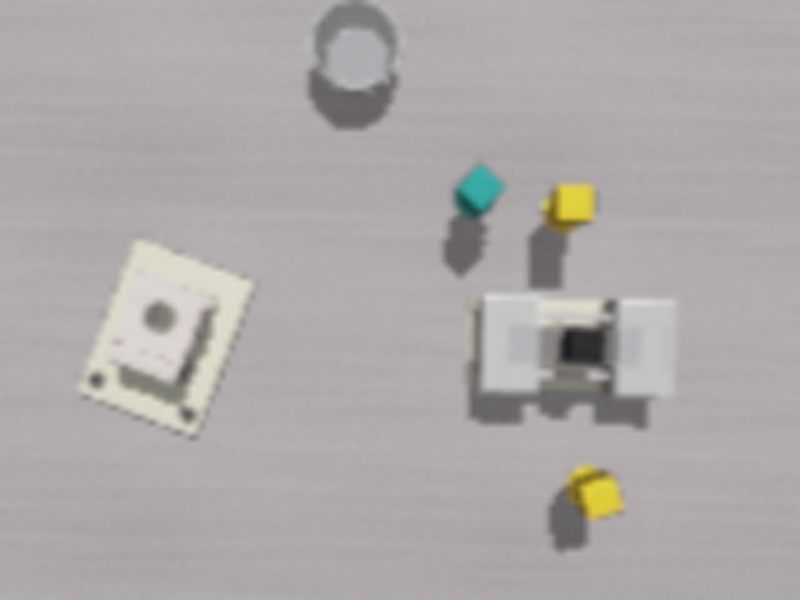

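View pics/cs.png

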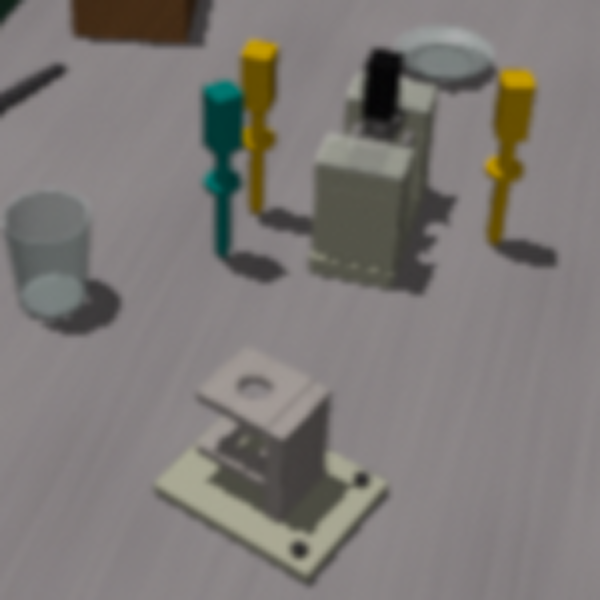

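The enlarged crops confirm it. The black square handle between the clear-covered towers is the rod (crop 582,346, which is top 296.4,219.2). The yellow and turquoise pieces stand free, so they are the look-alikes. The guide's eye is at crop (160,317), which is top (212,213.4), and at side (253.8,236.8).

Run:
```python
from h import *
t=eyes.camera("top");s=eyes.camera("side");w=eyes.camera("wrist")
def tri(a,b):
    o1,d1=ray(t,*a);o2,d2=ray(s,*b);A=np.c_[d1,-d2];k=np.linalg.lstsq(A,o2-o1,rcond=None)[0]
    p,q=o1+d1*k[0],o2+d2*k[1];return np.round((p+q)/2,4),round(np.linalg.norm(p-q),4)
C=lambda x,y:(x/5+180-.4,y/5+150-.4)
print("eye",tri(C(160,317),(253.4,236.4)),onz(t,*C(160,317),.095))
print("rod",onz(t,*C(582,346),.168), tri(C(584,345),(190+385/4-.4,140+55/4)))
# dock corners of cover tops z=.11 
for n,q in(("A",(483,295)),("B",(673,299)),("C",(672,396)),("D",(483,391))): print(n,onz(t,*C(*q),.11).round(4))
for q in((138,240),(253,285),(197,437),(78,390)): print("base",onz(t,*C(*q),.012).round(4))
for n,q in(("yel",(575,203)),("yel2",(600,497)),("turq",(482,187))):print(n,onz(t,*C(*q),.165).round(4))
st=r.read_state();Rt=R.from_quat(st['eef_rot']);print(Rt.as_matrix().round(3));E=w['extrinsics'];print("cam in tool",(Rt.as_matrix().T@(E[:3,3]-st['ee_pos'])).round(4),(Rt.as_matrix().T@E[:3,:3]).round(3),w['fx'])
```

```text
eye (array([0.5149, 0.1446, 0.0933]), np.float64(0.0007)) [0.51461309 0.14432241 0.095     ]
rod [ 0.50103129 -0.15972892  0.168     ] (array([ 0.5015, -0.1606,  0.1733]), np.float64(0.0006))
A [ 0.5363 -0.0931  0.11  ]
B [ 0.5368 -0.2321  0.11  ]
C [ 0.4662 -0.2323  0.11  ]
D [ 0.4664 -0.0946  0.11  ]
base [0.5754 0.1738 0.012 ]
base [0.5422 0.0823 0.012 ]
base [0.4224 0.1225 0.012 ]
base [0.4567 0.2168 0.012 ]
yel [ 0.6012 -0.1534  0.165 ]
yel2 [ 0.3966 -0.1744  0.165 ]
turq [ 0.6109 -0.0878  0.165 ]
[[ 0.961  0.278 -0.   ]
 [ 0.278 -0.961  0.   ]
 [ 0.    -0.    -1.   ]]
cam in tool [ 0.0718 -0.0001  0.0206] [[-0.001 -0.965 -0.263]
 [ 1.    -0.    -0.001]
 [ 0.001 -0.263  0.965]] 276.2439203766572
```

```bash
cat >> h.py <<'E'
# desired tool orientation: x tool = yaw direction a (world), z down, optional lean (rotvec world)
def down(a,lean=(0,0,0)):
    x=np.array([np.cos(a),np.sin(a),0]);z=np.array([0,0,-1.]);return R.from_rotvec(lean)*R.from_matrix(np.c_[x,np.cross(z,x),z])
def plan(p1,R1,n,p0=None,R0=None):
    s=r.read_state();p0=s['ee_pos'] if p0 is None else np.array(p0);R0=R.from_quat(s['eef_rot']) if R0 is None else R0
    rv=(R0.inv()*R1).as_rotvec();dp=(np.array(p1)-p0)/n
    for i in range(n):
        Ri=R0*R.from_rotvec(rv*i/n);print((Ri.inv().apply(dp)/.04).round(3).tolist(),(rv/n/.12).round(3).tolist())
E
python3 - <<'E'
from h import *
plan((.501,-.160,.404),down(np.pi/2),15)
E
```

```text
[0.728, -0.553, 0.001] [-0.0, -0.0, -0.716]
[0.773, -0.489, 0.001] [-0.0, -0.0, -0.716]
[0.812, -0.421, 0.001] [-0.0, -0.0, -0.716]
[0.845, -0.349, 0.001] [-0.0, -0.0, -0.716]
[0.872, -0.276, 0.001] [-0.0, -0.0, -0.716]
[0.892, -0.2, 0.001] [-0.0, -0.0, -0.716]
[0.906, -0.122, 0.001] [-0.0, -0.0, -0.716]
[0.913, -0.044, 0.001] [-0.0, -0.0, -0.716]
[0.914, 0.034, 0.001] [-0.0, -0.0, -0.716]
[0.907, 0.113, 0.001] [-0.0, -0.0, -0.716]
[0.894, 0.19, 0.001] [-0.0, -0.0, -0.716]
[0.875, 0.266, 0.001] [-0.0, -0.0, -0.716]
[0.849, 0.34, 0.001] [-0.0, -0.0, -0.716]
[0.816, 0.412, 0.001] [-0.0, -0.0, -0.716]
[0.778, 0.48, 0.001] [-0.0, -0.0, -0.716]
```

```bash
python3 -m inch '[[0.73,-0.55,0,0,0,-0.716],[0.77,-0.49,0,0,0,-0.716],[0.81,-0.42,0,0,0,-0.716],[0.845,-0.35,0,0,0,-0.716],[0.87,-0.28,0,0,0,-0.716]]' 1
python3 -m inch '[[0.89,-0.2,0,0,0,-0.716],[0.905,-0.12,0,0,0,-0.716],[0.91,-0.04,0,0,0,-0.716],[0.91,0.03,0,0,0,-0.716],[0.905,0.11,0,0,0,-0.716]]'
python3 -m inch '[[0.895,0.19,0,0,0,-0.716],[0.875,0.27,0,0,0,-0.716],[0.85,0.34,0,0,0,-0.716],[0.815,0.41,0,0,0,-0.716],[0.78,0.48,0,0,0,-0.716]]'
python3 - <<'E'
from h import *
w=eyes.camera("wrist");cv2.imwrite("pics/w1.png",cv2.resize(w['pixels'],(768,576))[:,:,::-1])
s=r.read_state();print(s['ee_pos'],R.from_quat(s['eef_rot']).as_matrix().round(3).tolist())
p=w['pixels'];print(blobs(p.max(2)<50,100))
plan((.501,-.160,.404),down(np.pi/2),1)
E
```

```text
time: 0.77
ee_pos: [0.2834, -0.452, 0.4048]
eef_rot: [0.937, 0.35, -0.0, 0.0]
ft_force: [0.4, -0.7, 0.7]
width: 0.087
grip_force: 0.0
time: 1.18
ee_pos: [0.3921, -0.3056, 0.405]
eef_rot: [0.841, 0.542, -0.0, 0.0]
ft_force: [0.9, -0.3, 0.3]
width: 0.0872
grip_force: 0.0
time: 1.6
ee_pos: [0.5012, -0.1588, 0.405]
eef_rot: [0.706, 0.708, 0.0, 0.0]
ft_force: [0.8, -1.0, 0.8]
width: 0.0872
grip_force: 0.0
[ 0.50449123 -0.15185558  0.40520944] [[-0.018, 1.0, 0.003], [1.0, 0.018, 0.003], [0.003, 0.003, -1.0]]
[([252.3, 206.2], [238, 186, 32, 44, 877]), ([442.1, 261.8], [336, 213, 176, 85, 6481]), ([168.8, 236.7], [141, 220, 45, 29, 726]), ([337.9, 236.7], [322, 220, 44, 28, 731]), ([175.4, 324.6], [0, 223, 512, 161, 40659]), ([392.0, 373.2], [373, 365, 37, 19, 588]), ([478.7, 374.3], [444, 365, 68, 19, 1219])]
[-0.202, -0.091, 0.029] [0.023, -0.022, 0.154]
```

View pics/w1.png

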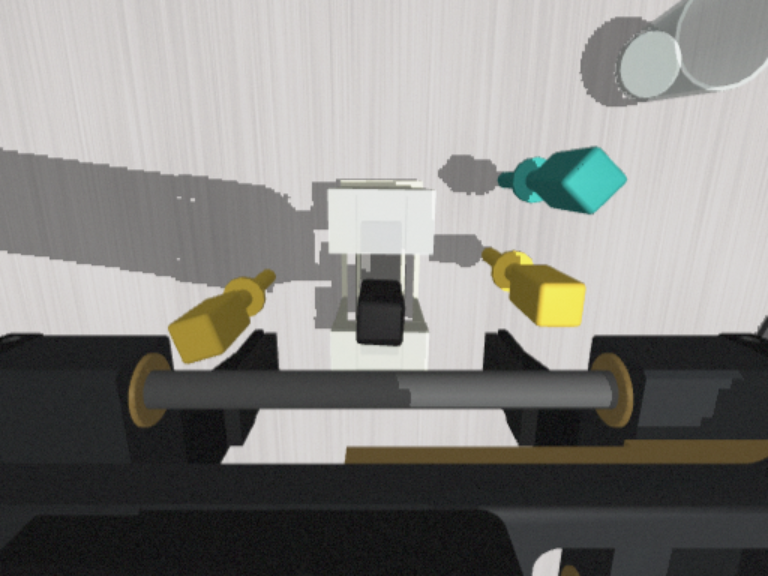

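```bash
python3 -m inch '[[0,0,0,0,0,0],[0,0,0,0,0,0],[0,0,0,0,0,0],[0,0,0,0,0,0],[0,0,0,0,0,0]]' >/dev/null
python3 - <<'E'
from h import *
w=eyes.camera("wrist");p=w['pixels']
s=r.read_state();print(s['ee_pos'])
i=p[170:245,215:295];cv2.imwrite("pics/w2.png",cv2.resize(i,None,fx=7,fy=7,interpolation=cv2.INTER_CUBIC)[:,:,::-1])
plan((.501,-.160,.404),down(np.pi/2),1)
print(proj(w,(.501,-.160,.173)))
E
```

```text
[ 0.50015659 -0.16128821  0.40480531]
[0.032, 0.021, 0.02] [0.0, 0.003, -0.018]
[254.61709926 209.27884638]
```

View pics/w2.png

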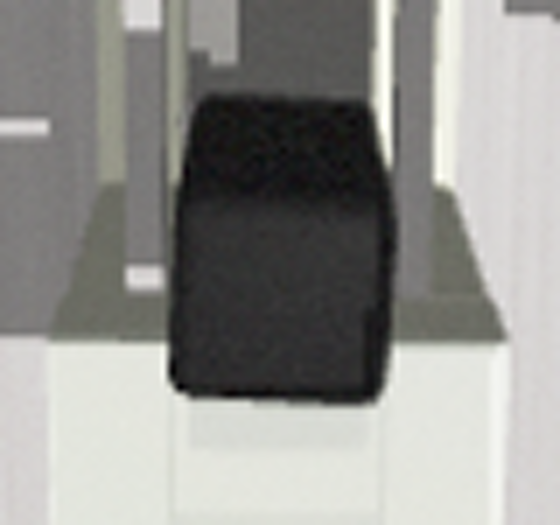

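The top face of the handle is centred at wrist pixel (254.7,212.2), which puts the rod at about (0.501,-0.1625). I'll go down and grip with the fingers closing along the dock's x.

```bash
python3 -m inch '[[-0.01,0.01,0.6,0,0,0],[-0.01,0.01,0.6,0,0,0],[-0.01,0,0.6,0,0,0],[0,0,0.57,0,0,0],[0,0,0,0,0,0]]' 1 20
python3 -m inch '[[0,0,0,0,0,0],[0,0,0,0,0,0],[0,0,0,0,0,0],[0,0,0,0,0,0],[0,0,0,0,0,0]]' -1 20
python3 -m inch '[[0,0,0,0,0,0],[0,0,0,0,0,0],[0,0,0,0,0,0],[0,0,0,0,0,0],[0,0,0,0,0,0]]' -1 20
```

```text
time: 2.53
ee_pos: [0.4997, -0.162, 0.3059]
eef_rot: [0.708, 0.707, -0.001, -0.003]
ft_force: [-0.4, -0.3, -0.4]
width: 0.087
grip_force: 0.0
time: 2.95
ee_pos: [0.5016, -0.1617, 0.311]
eef_rot: [0.707, 0.707, 0.0, 0.001]
ft_force: [0.1, -0.0, -0.5]
width: 0.0615
grip_force: 0.0
time: 3.37
ee_pos: [0.5014, -0.1616, 0.31]
eef_rot: [0.707, 0.707, -0.0, 0.0]
ft_force: [1.2, 0.0, 0.1]
width: 0.0281
grip_force: 0.0
```

```bash
python3 -m inch '[[0,0,0,0,0,0],[0,0,0,0,0,0],[0,0,0,0,0,0],[0,0,0,0,0,0],[0,0,0,0,0,0]]' -1 30
python3 -m inch '[[0.225,0,0.004,0,-0.25,0],[0.225,0,0.004,0,-0.25,0],[0.225,0,0.004,0,-0.25,0],[0.225,0,0.004,0,-0.25,0],[0.225,0,0.004,0,-0.25,0]]'
python3 -m inch '[[0,0,0,0,0,0],[0,0,0,0,0,0],[0,0,0,0,0,0],[0,0,0,0,0,0],[0,0,0,0,0,0]]'
```

```text
time: 3.78
ee_pos: [0.5014, -0.1616, 0.3099]
eef_rot: [0.707, 0.707, -0.0, 0.0]
ft_force: [0.2, 0.2, 0.1]
width: 0.0264
grip_force: 29.3
time: 4.2
ee_pos: [0.5014, -0.1185, 0.3072]
eef_rot: [0.706, 0.704, -0.054, 0.055]
ft_force: [-0.8, -9.1, 3.8]
width: 0.0259
grip_force: 29.8
time: 4.62
ee_pos: [0.5014, -0.1177, 0.3067]
eef_rot: [0.706, 0.705, -0.053, 0.054]
ft_force: [-0.0, -5.4, 2.1]
width: 0.0258
grip_force: 29.8
```

```bash
python3 -m inch '[[-0.225,0,0.004,0,0.25,0],[-0.225,0,0.004,0,0.25,0],[-0.225,0,0.004,0,0.25,0],[-0.225,0,0.004,0,0.25,0],[-0.225,0,0.004,0,0.25,0]]'
python3 -m inch '[[-0.225,0,0.004,0,0.25,0],[-0.225,0,0.004,0,0.25,0],[-0.225,0,0.004,0,0.25,0],[-0.225,0,0.004,0,0.25,0],[-0.225,0,0.004,0,0.25,0]]'
python3 -m inch '[[0,0,0,0,0,0],[0,0,0,0,0,0],[0,0,0,0,0,0],[0,0,0,0,0,0],[0,0,0,0,0,0]]'
python3 - <<'E'
from h import *
for n,(a,b,c,d) in(("top",(200,240,262,330)),("side",(140,215,255,330))):
    im=eyes.camera(n)['pixels'][a:b,c:d];cv2.imwrite(f"pics/{n}3.png",cv2.resize(im,None,fx=8 if n=="side" else 10,fy=8 if n=="side" else 10,interpolation=cv2.INTER_CUBIC)[:,:,::-1])
E
```

```text
time: 5.03
ee_pos: [0.5015, -0.1619, 0.3099]
eef_rot: [0.707, 0.707, 0.001, -0.0]
ft_force: [0.1, -0.1, 1.4]
width: 0.0262
grip_force: 29.9
time: 5.45
ee_pos: [0.5018, -0.2051, 0.307]
eef_rot: [0.704, 0.706, 0.055, -0.054]
ft_force: [-2.9, 6.9, 9.2]
width: 0.0258
grip_force: 29.9
time: 5.87
ee_pos: [0.5018, -0.2055, 0.3068]
eef_rot: [0.705, 0.705, 0.054, -0.053]
ft_force: [-0.4, 2.2, 5.8]
width: 0.0255
grip_force: 30.0
```

View pics/side3.png

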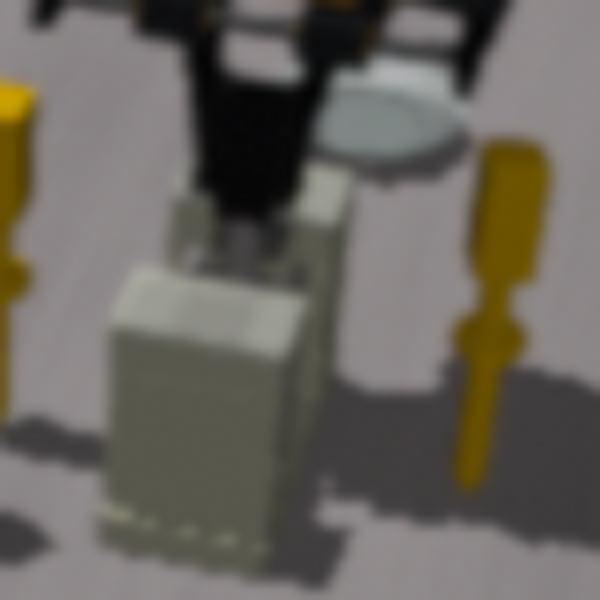

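The rod is held and leaning towards -y, with the handle at side px (287,160). The look-alikes and the dish haven't moved. The -y push met little resistance (2 N), so I'll lean slightly further and then bring the rod upright.

```bash
python3 -m inch '[[-0.15,0,0.003,0,0.167,0],[-0.06,0,0,0,0.067,0],[0,0,0,0,0,0],[0,0,0,0,0,0],[0,0,0,0,0,0]]'
python3 - <<'E'
from h import *
s=r.read_state();print(s['ee_pos'],s['ft_force'],R.from_quat(s['eef_rot']).as_matrix()[:,2])
plan((.5014,-.1625,.310),down(np.pi/2),6)
E
```

```text
time: 6.38
ee_pos: [0.5019, -0.2135, 0.3056]
eef_rot: [0.704, 0.705, 0.064, -0.063]
ft_force: [-2.0, 2.6, 7.4]
width: 0.026
grip_force: 30.0
[ 0.50187594 -0.21351416  0.30555196] [-2.03362589  2.63263211  7.36839845] [ 6.24682383e-04  1.79024832e-01 -9.83844357e-01]
[0.212, -0.002, 0.02] [0.001, -0.25, 0.001]
[0.213, -0.002, 0.013] [0.001, -0.25, 0.001]
[0.213, -0.002, 0.007] [0.001, -0.25, 0.001]
[0.213, -0.002, 0.001] [0.001, -0.25, 0.001]
[0.213, -0.002, -0.006] [0.001, -0.25, 0.001]
[0.213, -0.002, -0.012] [0.001, -0.25, 0.001]
```

```bash
python3 -m inch '[[0.213,0,0.02,0,-0.25,0],[0.213,0,0.013,0,-0.25,0],[0.213,0,0.007,0,-0.25,0],[0.213,0,0,0,-0.25,0],[0.213,0,-0.006,0,-0.25,0]]'
python3 -m inch '[[0.213,0,-0.012,0,-0.25,0],[0,0,0,0,0,0],[0,0,0,0,0,0],[0,0,0,0,0,0],[0,0,0,0,0,0]]'
python3 -m inch '[[0,0,-0.1,0,0,0],[0,0,-0.1,0,0,0],[0,0,-0.1,0,0,0],[0,0,-0.1,0,0,0],[0,0,0,0,0,0]]' -1 40
```

```text
time: 6.8
ee_pos: [0.5018, -0.1709, 0.3097]
eef_rot: [0.707, 0.707, 0.01, -0.009]
ft_force: [-1.4, 3.2, 7.5]
width: 0.0259
grip_force: 30.0
time: 7.22
ee_pos: [0.5018, -0.1633, 0.3098]
eef_rot: [0.707, 0.707, 0.001, 0.0]
ft_force: [-1.1, 4.9, 9.1]
width: 0.0261
grip_force: 30.0
time: 7.63
ee_pos: [0.5015, -0.164, 0.3259]
eef_rot: [0.707, 0.707, -0.0, 0.001]
ft_force: [-0.5, 0.9, -3.1]
width: 0.0259
grip_force: 40.0
```

```bash
python3 -m inch '[[0,0,-0.12,0,0,0],[0,0,-0.12,0,0,0],[0,0,-0.12,0,0,0],[0,0,-0.12,0,0,0],[0,0,-0.12,0,0,0]]'
python3 -m inch '[[0,0,-0.45,0,0,0],[0,0,-0.45,0,0,0],[0,0,-0.45,0,0,0],[0,0,-0.45,0,0,0],[0,0,-0.45,0,0,0]]'
python3 -m inch '[[0,0,0,0,0,0],[0,0,0,0,0,0],[0,0,0,0,0,0],[0,0,0,0,0,0],[0,0,0,0,0,0]]'
python3 - <<'E'
from h import *
s=r.read_state();print(s['ee_pos'],s['ft_force'],s['torque'])
ims=[]
for n,f,(a,b,c,d) in(("top",6,(170,250,262,330)),("side",6,(100,200,240,350))):
    im=eyes.camera(n)['pixels'][a:b,c:d];ims.append(cv2.resize(im,(390,390*im.shape[0]//im.shape[1]),interpolation=cv2.INTER_CUBIC))
H=max(i.shape[0] for i in ims);cv2.imwrite("pics/l4.png",np.hstack([np.pad(i,((0,H-i.shape[0]),(0,0),(0,0))) for i in ims])[:,:,::-1])
E
```

```text
time: 8.05
ee_pos: [0.5014, -0.1636, 0.3498]
eef_rot: [0.707, 0.707, -0.001, 0.001]
ft_force: [-0.6, -0.8, -4.2]
width: 0.0256
grip_force: 40.0
time: 8.47
ee_pos: [0.5012, -0.1634, 0.4404]
eef_rot: [0.707, 0.707, -0.001, 0.001]
ft_force: [0.4, -0.3, -2.5]
width: 0.0257
grip_force: 40.0
time: 8.88
ee_pos: [0.5012, -0.1635, 0.438]
eef_rot: [0.707, 0.707, -0.001, -0.0]
ft_force: [-0.5, -0.2, -4.4]
width: 0.0259
grip_force: 40.0
[ 0.50115477 -0.16351313  0.43801032] [-0.51824165 -0.15315706 -4.39769572] [ 0.01540593 -0.11715943  0.02012164]
```

View pics/l4.png

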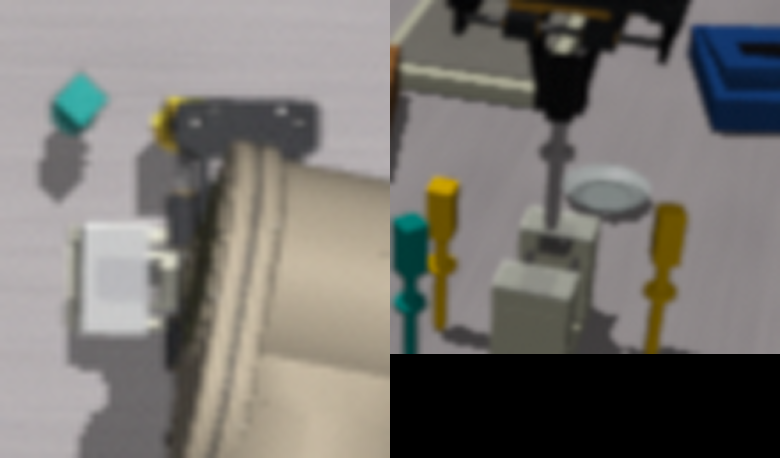

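```bash
python3 -m inch '[[0.7,0.035,0,0,0,0],[0.78,0.035,0,0,0,0],[0.78,0.035,0,0,0,0],[0.78,0.035,0,0,0,0],[0.78,0.035,0,0,0,0]]'
python3 -m inch '[[0.78,0.035,0,0,0,0],[0.78,0.035,0,0,0,0],[0.78,0.035,0,0,0,0],[0.78,0.035,0,0,0,0],[0.75,0.035,0,0,0,0]]'
python3 -m inch '[[0,0,0,0,0,0],[0,0,0,0,0,0],[0,0,0,0,0,0],[0,0,0,0,0,0],[0,0,0,0,0,0]]'
python3 - <<'E'
from h import *
s=r.read_state();print(s['ee_pos'])
c=eyes.camera("side");t=eyes.camera("top")
g=s['ee_pos']+R.from_quat(s['eef_rot']).apply([0,0,.164])
for h in(0,75,139.5): print(h,proj(c,g+[0,0,(h-139.5)/1000]).round(1),proj(t,g+[0,0,(h-139.5)/1000]).round(1))
q=proj(c,g-[0,0,.1]);u,v=int(q[0]),int(q[1])
a,b=max(v-75,0),max(u-50,0);print("crop origin",b,a)
w=eyes.camera("wrist")
i1=cv2.resize(c['pixels'][a:a+150,b:b+100],None,fx=4,fy=4,interpolation=cv2.INTER_CUBIC);i2=cv2.resize(w['pixels'][100:250,206:306],None,fx=4,fy=4,interpolation=cv2.INTER_CUBIC)
cv2.imwrite("pics/g5.png",np.hstack([i1,i2])[:,:,::-1])
E
```

```text
time: 9.4
ee_pos: [0.5082, -0.0093, 0.4387]
eef_rot: [0.707, 0.707, -0.001, 0.001]
ft_force: [0.5, 0.2, -3.4]
width: 0.0258
grip_force: 40.0
time: 9.82
ee_pos: [0.5152, 0.1457, 0.4384]
eef_rot: [0.707, 0.707, -0.001, 0.001]
ft_force: [-0.2, 0.3, -3.9]
width: 0.0255
grip_force: 40.0
time: 10.23
ee_pos: [0.5157, 0.1429, 0.4384]
eef_rot: [0.708, 0.706, -0.001, 0.001]
ft_force: [0.1, 0.2, -4.0]
width: 0.0258
grip_force: 40.0
[0.51566569 0.14286117 0.43844079]
0 [253.8 224.2] [210.8 212.6]
75 [254.3 201.6] [208.  212.3]
139.5 [254.9 180.2] [205.3 212.1]
crop origin 204 137
```

View pics/g5.png

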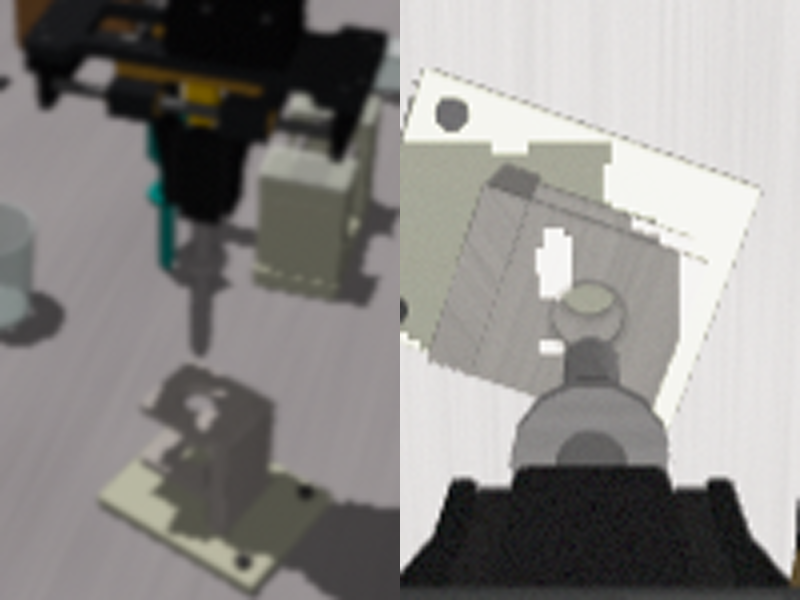

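The rod hangs straight: its tip is at side (254,225) against (253.8,224.2) predicted. In the wrist view the upper eye is a ring centred at crop (588,313), which is px (253,178.3), and the far tip edge is at about (591,340), which is (253.8,185).

Run:
```python
from h import *
s=r.read_state();w=eyes.camera("wrist");Q=R.from_quat(s['eef_rot'])
g=s['ee_pos']+Q.apply([0,0,.164]);print("eye",onz(w,252.8,178,.095))
ax=Q.apply([0,0,1])
# grasp height on rod: from dock TCP z .310 -> .146-.006=.140
for h in(0,.008,.075):
    p=g+ax*(.1405-h); print(h,p.round(4),proj(w,p).round(1), proj(w,p+[0,.0045 if h==0 else .007 if h<.05 else .016,0]).round(1))
print(Q.as_matrix()[:,2])
# measured tip edge ray at tip height
print("tip edge",onz(w,253.5,184.7,g[2]-.14), "collar far edge",onz(w,206+190/4-.4,100+384/4-.4,g[2]-.065))
```

```text
eye [0.51480387 0.14635065 0.095     ]
0 [0.5156 0.1427 0.1341] [253.5 189.1] [253.5 184.9]
0.008 [0.5156 0.1427 0.1421] [253.5 191. ] [253.5 184.4]
0.075 [0.5156 0.1429 0.2091] [253.5 212.1] [253.4 192.7]
[ 1.74579535e-04 -2.25116387e-03 -9.99997451e-01]
tip edge [0.51563397 0.14758302 0.13460469] collar far edge [0.5153241  0.15670533 0.20960469]
```

```bash
python3 -m inch '[[0.075,-0.02,0.27,0,0,0],[0,0,0.27,0,0,0],[0,0,0.26,0,0,0],[0,0,0,0,0,0],[0,0,0,0,0,0]]'
python3 - <<'E'
from h import *
s=r.read_state();w=eyes.camera("wrist");Q=R.from_quat(s['eef_rot'])
g=s['ee_pos']+Q.apply([0,0,.164]);print(s['ee_pos'],s['ft_force'])
print(proj(w,g-[0,0,.1405]),proj(w,[.5148,.1457,.095]))
cv2.imwrite("pics/w6.png",cv2.resize(w['pixels'][140:220,206:306],None,fx=7,fy=7,interpolation=cv2.INTER_CUBIC)[:,:,::-1])
E
```

```text
time: 10.85
ee_pos: [0.5144, 0.1468, 0.4055]
eef_rot: [0.707, 0.707, -0.001, 0.0]
ft_force: [0.2, -0.5, -2.8]
width: 0.0255
grip_force: 40.0
[0.51442618 0.14684471 0.40547328] [ 0.24383717 -0.5400463  -2.84640151]
[253.71796853 188.7726973 ] [254.36119787 188.09769311]
```

View pics/w6.png

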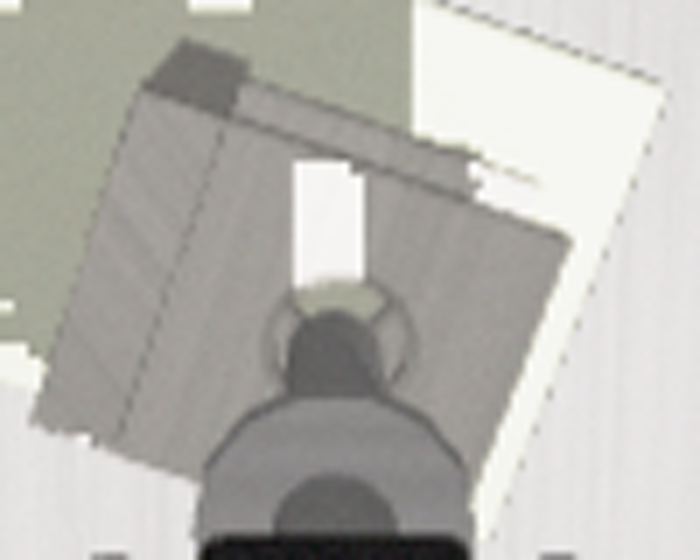

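The upper eye's ring is centred at crop (339,342), and the rod tip at about (334,341), so it is aligned within 1 mm. I'll insert it.

```bash
python3 -m inch '[[0,0.01,0.25,0,0,0],[0,0,0.25,0,0,0],[0,0,0.25,0,0,0],[0,0,0.25,0,0,0],[0,0,0.25,0,0,0]]'
python3 -m inch '[[0,0,0.12,0,0,0],[0,0,0.12,0,0,0],[0,0,0.12,0,0,0],[0,0,0.06,0,0,0],[0,0,0,0,0,0]]'
```

```text
time: 11.32
ee_pos: [0.5149, 0.1469, 0.3552]
eef_rot: [0.707, 0.707, -0.001, 0.001]
ft_force: [0.6, -1.2, -3.3]
width: 0.0259
grip_force: 40.0
time: 11.73
ee_pos: [0.515, 0.1469, 0.3394]
eef_rot: [0.707, 0.707, -0.001, 0.001]
ft_force: [0.1, -0.7, -4.0]
width: 0.0261
grip_force: 40.0
```

```bash
python3 -m inch '[[0,0,0.1,0,0,0],[0,0,0.1,0,0,0],[0,0,0.08,0,0,0],[0,0,0.05,0,0,0],[0,0,0,0,0,0]]'
python3 -m inch '[[0,0,0.025,0,0,0],[0,0,0.025,0,0,0],[0,0,0,0,0,0],[0,0,0,0,0,0],[0,0,0,0,0,0]]'
```

```text
time: 12.15
ee_pos: [0.5149, 0.1468, 0.326]
eef_rot: [0.707, 0.707, -0.001, 0.001]
ft_force: [0.7, 0.3, -2.6]
width: 0.0257
grip_force: 40.0
time: 12.57
ee_pos: [0.5151, 0.1469, 0.3247]
eef_rot: [0.707, 0.707, -0.001, 0.001]
ft_force: [0.0, 0.1, -3.3]
width: 0.0257
grip_force: 40.0
```

```bash
python3 -m inch '[[0,0,0.03,0,0,0],[0,0,0.03,0,0,0],[0,0,0,0,0,0],[0,0,0,0,0,0],[0,0,0,0,0,0]]'
```

```text
time: 12.98
ee_pos: [0.5151, 0.1472, 0.3239]
eef_rot: [0.707, 0.707, -0.001, 0.001]
ft_force: [-6.5, -2.3, 15.6]
width: 0.0261
grip_force: 40.0
```

The collar has seated. I'll ease off, release and back away straight up.

```bash
python3 -m inch '[[0,0,-0.04,0,0,0],[0,0,0,0,0,0],[0,0,0,0,0,0],[0,0,0,0,0,0],[0,0,0,0,0,0]]'
python3 -m inch '[[0,0,0,0,0,0],[0,0,0,0,0,0],[0,0,0,0,0,0],[0,0,0,0,0,0],[0,0,0,0,0,0]]' 1
python3 -m inch '[[0,0,-0.2,0,0,0],[0,0,-0.6,0,0,0],[0,0,-0.8,0,0,0],[0,0,-0.8,0,0,0],[0,0,-0.6,0,0,0]]'
python3 -m inch '[[-0.7,0,-0.5,0,0,0],[-0.8,0,-0.5,0,0,0],[-0.8,0,0,0,0,0],[-0.8,0,0,0,0,0],[0,0,0,0,0,0]]'
python3 - <<'E'
from h import *
c=eyes.camera("side")
cv2.imwrite("pics/f7.png",cv2.resize(c['pixels'][130:290,150:350],None,fx=4,fy=3.75,interpolation=cv2.INTER_CUBIC)[:,:,::-1])
for z in(.095,.132,.187):print(proj(c,(.515,.146,z)))
E
```

```text
time: 13.4
ee_pos: [0.5152, 0.147, 0.3241]
eef_rot: [0.707, 0.707, -0.0, 0.001]
ft_force: [-1.0, -0.2, 3.8]
width: 0.0258
grip_force: 40.0
time: 13.82
ee_pos: [0.515, 0.1468, 0.3236]
eef_rot: [0.707, 0.707, -0.001, 0.001]
ft_force: [0.3, 0.6, -0.7]
width: 0.0512
grip_force: 0.0
time: 14.23
ee_pos: [0.5148, 0.1475, 0.447]
eef_rot: [0.707, 0.707, 0.0, 0.001]
ft_force: [1.1, 0.1, 0.6]
width: 0.0831
grip_force: 0.0
time: 14.65
ee_pos: [0.5152, 0.0164, 0.4847]
eef_rot: [0.71, 0.704, -0.001, 0.002]
ft_force: [0.8, -0.6, -0.7]
width: 0.0867
grip_force: 0.0
[253.36714603 236.31069403]
[253.61757649 225.9870099 ]
[254.01298736 209.68668872]
```

View pics/f7.png

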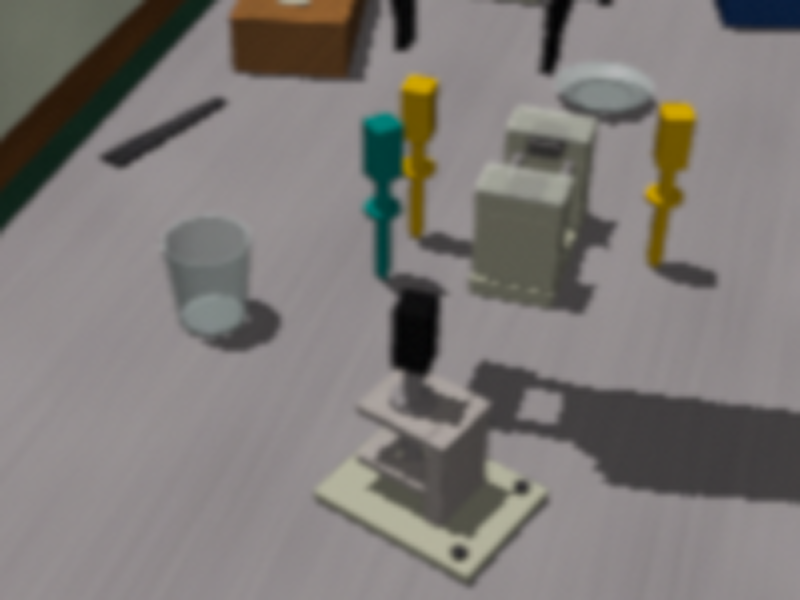

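The rod stands upright in the guide with its collar on the upper eye: the handle spans side crop (415,290) to (415,372), matching the predicted heights. Nothing else has moved, and the arm is clear.

```bash
python3 -m inch '[[0,0,0,0,0,0],[0,0,0,0,0,0],[0,0,0,0,0,0],[0,0,0,0,0,0],[0,0,0,0,0,0]]' >/dev/null; python3 -c "
from bench import job
print(job.close_job())"
```

```text
the job is handed in; nothing more can be done
None
```

The rod was rocked free to both sides, pulled straight up out of the dock and threaded through both eyes until its collar sat on the upper one. It was then released, with nothing else seen to move, and the job was handed in at about 15 s; no verdict was shown.

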